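# Close the wing locks of a vaccine carrier in order

## Robot

A 6-joint arm with a two-finger parallel gripper is mounted at the origin on a cart in front of the work surface, level with it; the furniture and walls round the work are solid. World frame = base frame: x ahead of the robot, y to its left, z up, the work surface at z = 0. Lengths are in m, angles in degrees, forces in N, time in s.
With the tool pointing down it reaches from about 0.4 to 0.825 m from the base axis. Payload 7 kg.
Tool frame: the origin (TCP) lies on the centre line of the jaws, within the pads' length; the fingertips stand 19 mm ahead of it and the grasp point (between the pads) is the TCP; z points along the fingers, y is the line along which they close (so a half turn about z gives the same grasp; the last joint's range is limited). The gripper opens to 88 mm and grips with 3 to 60 N. Pads are 19 mm wide; open, the fingers measure 130 mm over their backs; the gripper's body (78 mm by 193 mm) begins 47 mm behind the grasp point.
Start: joints at [16.507, 20.546, 0.682, 0, -70.136, -16.507], TCP at [0.675, -0, 0.246] pointing down, gripper open.
Joint ranges: [-176.03, 176.03], [-82.01, 121.73], [-58.28, 71.71], [-173.87, 95.51], [-174.79, -0.11], [-173.66, 173.66]. Speed limits (degrees/s): [136.94, 136.94, 172.46, 180, 180, 180].

## Interface

Orientations are given as [roll, pitch, yaw] about the fixed x, y, z axes, in that order (R = Rz(yaw) Ry(pitch) Rx(roll)).
In Python, from plant import * gives the robot as it stands. The module is installed in compiled form; this text tells all that it offers.
- The arm moves only by the tool play_rows, never from a script. Its argument "deltas" is a list of rows, each a list of 6 numbers: the shift along the world's x, y, z scaled (see below), then the turn, a rotation vector about the world's x, y, z scaled (see below). A call has 1 to 10 rows; each row shifts and turns the commanded pose from where the row before left it; what a row does not reach is not made up. The controller multiplies each number of a shift by 800 mm and each number of a turn by 180 degrees. A row lasts 1/10 s, in which the tool goes at most 50 mm and 8.59 degrees, less where a joint would pass 70% of its speed; a pose out of reach is approached as far as the arm can. A call with a number of a shift or a turn outside -1 to 1 is refused whole. A call with a gripper value outside its range is refused whole. "gripper" is the gripper command: -1 is shut, 1 is fully open, values between are in proportion, set as the call begins (left out, the last holds). The fingers move at their own pace and stop on an object; the grip force is fixed at half the most. Time passes only in rows, so rows that do not move let the fingers close. It gives the time, the measured TCP pose, the force, the opening and the grip force at its end, in the units of the state.
- get_obs(): the state, without advancing time (a new reading comes with each control period).
- snapshot(name): name is "scene" or "side" or "wrist"; returns (picture, depth): 384x512x3 uint8, blue, green, red; 384x512 float32, m along the optical axis (not along the pixel's ray), 0 where there is no reading.
- camera_model(name): a dict with "fx", "fy", "cx", "cy" (pixels), "world_to_cam" (4x4, takes a point from world to camera coordinates). Camera axes: x right, y down, z forward; pixel columns grow to the right and rows downward; lengths in m; the calibration is good to about 2 mm. A picture is of the moment at which its call begins: read the wrist's pose just before it. camera_model takes no time and is no camera call; for the wrist camera it gives the pose at the moment of the call.
- close_job(): hands the job in; it is judged then, once.
The state is a dict: "clock": time; "joint_pos": joint angles; "qvel": joint speeds; "tau": joint torques, N m; "tool_pos": TCP position; "orientation": TCP orientation; "force": force on the tool from outside, world axes, zero at the start; "moment": the same for the moment, N m; "opening": finger opening in m; "gripper_force": force on a finger pad.
Only numpy, scipy, OpenCV 4.12 (cv2) and the standard library are available. Lean on these libraries where they do the work, as an engineer would, in place of code of your own. Each camera call takes 0.05 s, during which the arm holds its last target. There are 200 camera calls.

## Task

Two of the three wing locks round the rim of the vaccine carrier's lid are still open, their wings pointing at the lid's centre. Give the red wing one quarter turn clockwise (seen from above), so that it lies along the rim, then go on clockwise round the rim to the blue wing and do the same. Leave the grey wing, which is already closed, as it is.

Things in the scene. Friction and masses are not known exactly. Their poses are not given: they have to be found in the camera images.
- red_lock_wing (a point): Grip point of the red wing lock, on its upright turning axis, 29 mm above the flat white lid (lid 228 mm across, top 104 mm above the worktop, on a fixed round blue carrier), 78 mm from the lid's centre. The wing is an upright bar 44 mm long (x axis, turns with it), 12 mm thick (y), reaching 12 mm above and 16 mm below this point. Locks clockwise from above: red, blue, grey, 120 degrees apart.
- red_lock (a joint): Turn of the red wing, rad, growing clockwise seen from above: 0 = pointing at the lid's centre (open), 1.571 = along the rim, square to that (closed). Starts within 0.1 of 0. Light friction (about 0.06 N m) keeps it where it is left; there is no stop at the quarter turn, only at -0.15 and 3.3.
- blue_lock_wing (a point): Grip point of the blue wing lock, same shape and same place on its wing as the red one: on its upright turning axis, 29 mm above the lid's top, 78 mm from the lid's centre, 120 degrees clockwise from the red one. x axis along the 44 mm wing (turns with it), y across its 12 mm thickness.
- blue_lock (a joint): Turn of the blue wing, rad, growing clockwise seen from above: 0 = pointing at the lid's centre (open), 1.571 = along the rim, square to that (closed). Starts within 0.1 of 0. Light friction (about 0.06 N m) keeps it where it is left; there is no stop at the quarter turn, only at -0.15 and 3.3.
- grey_lock (a joint): Turn of the grey wing lock, the third one on the lid, shaped like the others; same meaning of the values. It starts closed, within 0.08 of 1.571.
There are look-alikes about, which are no part of the job. What is shaped like the part that bears red_lock_wing but yellow is not meant.

How it is judged:
By the outcome, as a careful person would: the job done as asked, in the order asked, and still so for the second after the job is handed in, with the robot touching nothing.
It also fails if it takes over 45 s, if anything falls off the work surface, if the arm or the gripper's body presses on something with over 40 N, if the wrist force passes 120 N, or if a joint passes its speed limit or range.

## Working session

There is one attempt and no reset: what is moved stays moved. The work goes in short steps, Python scripts to look and compute and a tool call to move; the robot and the scene stay as the last step left them, time stands still between calls to the robot, and variables do not carry over. Pictures are saved under pics/ and viewed, at most 10 in all, crops included, and the job is handed in when it is done.

Besides the shell and the picture viewer there is one more tool, called after "Call:" as a command line: name --pt "numbers of a row" for each row, then --argument value for the rest. play_rows: Moves the arm, as the interface text tells. Its arguments: {"type":"object","properties":{"deltas":{"type":"array","items":{"type":"array","items":{"type":"number","minimum":-1,"maximum":1}}},"gripper":{"type":"number"}},"required":["deltas"]}

```bash
mkdir -p pics
cat > h.py <<'E'
from plant import *
import numpy as np, cv2
def ray(name_or_m,u,v,z):
    m=camera_model(name_or_m) if isinstance(name_or_m,str) else name_or_m
    T=np.linalg.inv(np.array(m["world_to_cam"]))
    d=T[:3,:3]@np.array([(u-m["cx"])/m["fx"],(v-m["cy"])/m["fy"],1]); o=T[:3,3]
    return o+d*(z-o[2])/d[2]
E
python3 - <<'E'
from h import *
o=get_obs();print(o)
ims=[]
for n in ("scene","wrist"):
    p,d=snapshot(n);ims.append(p);cv2.imwrite(f"pics/{n}0.png",p);np.save(f"{n}d.npy",d)
    hsv=cv2.cvtColor(p,cv2.COLOR_BGR2HSV)
    for c,(lo,hi) in dict(red=(172,8),yellow=(20,35),blue=(95,130)).items():
        H,S,V=cv2.split(hsv)
        m=((H>=lo)&(H<=hi) if lo<hi else (H>=lo)|(H<=hi))&(S>110)&(V>60)
        k,_,st,ce=cv2.connectedComponentsWithStats(m.astype(np.uint8))
        for i in range(1,k):
            if st[i,4]>40: print(n,c,st[i],ce[i].round(1),ray(n,*ce[i],0.133).round(3))
E
```

```text
{'clock': 0.0, 'joint_pos': array([ 1.65060463e+01,  2.05910216e+01,  6.32911588e-01, -2.00288510e-02,
       -7.01366122e+01, -1.65073766e+01]), 'qvel': array([-0.03992704, -0.14228073, -0.01641073,  0.04865361, -0.01439983,
       -0.07164744]), 'tau': array([-8.00930356e-04, -5.82726967e+01,  2.93058443e+01,  6.99745238e+00,
        6.93249181e-03, -2.06530804e-04]), 'tool_pos': array([ 6.74529046e-01, -3.86908892e-05,  2.44621077e-01]), 'orientation': array([ 1.79903832e+02, -8.86454646e-03, -9.00081437e+01]), 'force': array([-0.03268472, -0.01504758,  0.32609417]), 'moment': array([-0.03435662,  0.04546741,  0.01361124]), 'gripper_force': 0.0, 'opening': 0.08765646519553867}
scene red [297   0  42  22 706] [318.    9.5] [ 0.844 -0.765  0.133]
scene red [211 269  12  21 129] [216.  281.1] [0.528 0.568 0.133]
scene yellow [299  18  25  23 419] [310.1  30.3] [ 0.793 -0.546  0.133]
scene yellow [  149   273   127   111 10402] [214.3 332.7] [0.479 0.65  0.133]
scene blue [157 144  29  13 102] [168.6 149.2] [0.842 0.306 0.133]
wrist red [127 107  12  14 142] [132.1 113. ] [ 0.761 -0.062  0.133]
wrist red [108 110  12  13 144] [113.4 116. ] [ 0.775 -0.06   0.133]
wrist red [123 147  12  15 148] [128.9 153.9] [ 0.766 -0.033  0.133]
wrist red [157 147  17   6  69] [163.4 149.6] [ 0.741 -0.036  0.133]
wrist red [103 150  12  15 145] [108.4 156.9] [ 0.781 -0.03   0.133]
wrist red [ 295  181   40   60 1226] [313.9 208.1] [0.629 0.009 0.133]
```

View pics/scene0.png

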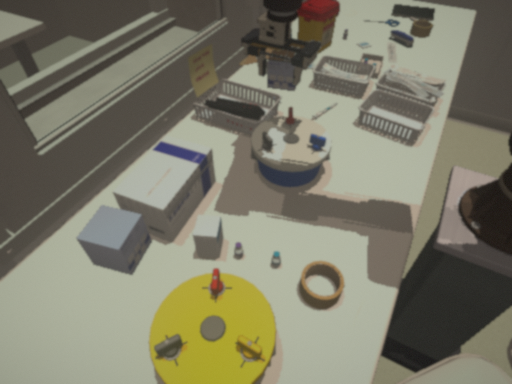

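View pics/wrist0.png

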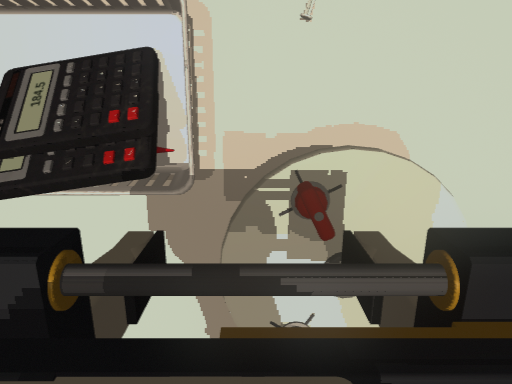

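Candidates for red: the wing on the white lid, scene (290,115) and wrist (315,208). The red wing on the yellow carrier at (216,281) is a look-alike, and the red jar lid at (318,10) and the red calculator keys in the wrist view are not wings. I choose the one on the white lid with the blue body and will check it in a close crop.

Run:
```python
from h import *
p,d=snapshot("scene");s,ds=snapshot("side");cv2.imwrite("pics/side0.png",s)
c=cv2.resize(p[95:190,235:345],None,fx=5,fy=5,interpolation=cv2.INTER_CUBIC)
c=np.hstack([c[:384] if 0 else cv2.resize(c,(445,384)),s[:, :][:, 78:433]]);cv2.imwrite("pics/crop1.png",c)
m=camera_model("scene");T=np.linalg.inv(m["world_to_cam"])
v,u=np.mgrid[95:190,235:345]
dd=d[95:190,235:345];P=np.stack([(u-m["cx"])/m["fx"]*dd,(v-m["cy"])/m["fy"]*dd,dd],-1)@T[:3,:3].T+T[:3,3]
hsv=cv2.cvtColor(p[95:190,235:345],cv2.COLOR_BGR2HSV).astype(int);H,S,V=hsv[...,0],hsv[...,1],hsv[...,2]
z=P[...,2]; lid=(abs(z-.104)<.006)
q=P[lid][:,:2].astype(np.float32);print(lid.sum(),"lid",cv2.minEnclosingCircle(q),q.mean(0),np.percentile(q,[1,99],axis=0))
up=(z>.115)&(z<.16)
for n,mm in dict(red=((H>170)|(H<10))&(S>90),blue=(H>95)&(H<130)&(S>80),grey=S<70).items():
    k=mm&up;print(n,k.sum(),P[k].mean(0).round(3),P[k].min(0).round(3),P[k].max(0).round(3))
```

```text
2899 lid ((0.5937545895576477, 0.08200140297412872), 0.11589793860912323) [0.5883467  0.09412936] [[ 0.48460104 -0.02155616]
 [ 0.69716743  0.19230332]]
red 32 [0.62  0.029 0.132] [0.614 0.019 0.116] [0.632 0.035 0.147]
blue 44 [0.512 0.091 0.135] [0.496 0.085 0.115] [0.53  0.099 0.147]
grey 278 [0.582 0.111 0.134] [ 0.492 -0.006  0.116] [0.654 0.163 0.148]
```

View pics/crop1.png

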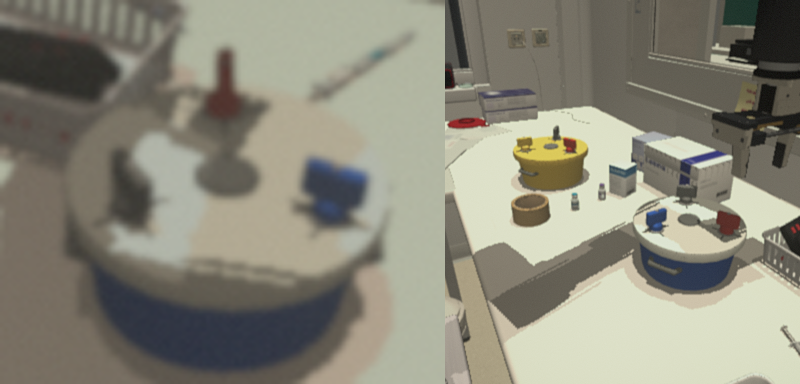

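The crop confirms it: the white-lidded blue carrier has red at crop (222,85), blue at (333,185) and grey at (128,190). The lid centre is about (0.592, 0.082), red about (0.629, 0.009) and blue about (0.513, 0.086). I'll move over it for a closer look.

Call:
play_rows --pt "-0.033 0.0344 0 0 0 0" --pt "-0.033 0.0344 0 0 0 0" --pt "-0.033 0.0344 0 0 0 0" --pt "-0.033 0.0344 0 0 0 0" --pt "0 0 0 0 0 0" --pt "0 0 0 0 0 0" --gripper 0.1

```text
clock: 0.8
tool_pos: [0.5691, 0.1108, 0.246]
orientation: [-180.0, 0.0, -89.9]
force: [-0.2, 0.0, 0.1]
opening: 0.0496
gripper_force: 0.0
```

```bash
cat > look.py <<'E'
from h import *
import sys
def look(fn):
    print(get_obs()["tool_pos"].round(4),get_obs()["orientation"].round(2))
    m=camera_model("wrist");p,d=snapshot("wrist");cv2.imwrite(fn,p)
    T=np.linalg.inv(m["world_to_cam"]);v,u=np.mgrid[0:384,0:512]
    P=np.stack([(u-m["cx"])/m["fx"]*d,(v-m["cy"])/m["fy"]*d,d],-1)@T[:3,:3].T+T[:3,3]
    H,S,V=[x.astype(int) for x in cv2.split(cv2.cvtColor(p,cv2.COLOR_BGR2HSV))]
    z=P[...,2]; C=np.array([.592,.082]); near=np.hypot(*(np.moveaxis(P[...,:2],-1,0)-C[:,None,None]))<.115
    q=P[(d>0)&(abs(z-.104)<.006)][:,:2].astype(np.float32)
    for n,mm in dict(red=((H>170)|(H<10))&(S>110),blue=(H>100)&(H<130)&(S>100),grey=(S<70)&(V<130)).items():
        k=mm&near&(z>.138)&(z<.152)&(d>0)
        c=k.astype(np.uint8);nn,lab,st,ce=cv2.connectedComponentsWithStats(c)
        for i in range(1,nn):
            if st[i,4]<60: continue
            X=P[lab==i]; (cx,cy),(w,h),a=cv2.minAreaRect((X[:,:2]*1000).astype(np.float32))
            b=cv2.fitLine((X[:,:2]*1000).astype(np.float32),cv2.DIST_L2,0,.01,.01).ravel()
            print(n,st[i],ce[i].round(),"ctr mm",round(cx,1),round(cy,1),"size",round(w,1),round(h,1),"ang",round(np.degrees(np.arctan2(b[1],b[0])),1),"z",X[:,2].mean().round(4))
if __name__=="__main__": look(sys.argv[1])
E
python3 look.py pics/w1.png
```

```text
[0.5691 0.1108 0.246 ] [-1.7996e+02  2.0000e-02 -8.9890e+01]
red [ 144   20   45   68 1179] [167.  53.] ctr mm 627.6 11.6 size 12.3 43.5 ang -63.5 z 0.1434
blue [300 157  61  17 880] [330. 165.] ctr mm 515.7 85.0 size 42.3 11.4 ang 0.5 z 0.1435
grey [144 223  24  24 273] [156. 234.] ctr mm 646.0 137.7 size 11.5 17.3 ang -53.8 z 0.143
```

View pics/w1.png

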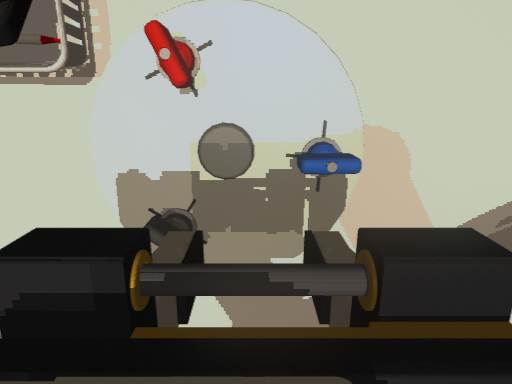

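The view shows the red wing at (167,53), the blue at (330,165) and grey at (156,234), partly hidden. The rectangle fits match the 44×12 mm wings. Red is at joint angle 0, and blue is about 3.5° anticlockwise of open. I'll move to red now.

Call:
play_rows --pt "0.0183 -0.031 0 0 0 0.0367" --pt "0.0183 -0.031 0 0 0 0.0367" --pt "0.0183 -0.031 0 0 0 0.0367" --pt "0.0183 -0.031 0 0 0 0.0367" --pt "0 0 0 0 0 0" --pt "0 0 -0.0338 0 0 0" --pt "0 0 -0.0338 0 0 0" --pt "0 0 -0.0338 0 0 0" --pt "0 0 -0.0338 0 0 0" --pt "0 0 0 0 0 0"

```text
clock: 1.85
tool_pos: [0.6256, 0.0097, 0.1331]
orientation: [179.6, 0.1, -63.7]
force: [-1.1, 0.0, 0.0]
opening: 0.0483
gripper_force: 0.0
```

Call:
play_rows --pt "0 0 0 0 0 0" --pt "0 0 0 0 0 0" --pt "0 0 0 0 0 0" --pt "0 0 0 0 0 0" --gripper -1

```text
clock: 2.25
tool_pos: [0.6285, 0.011, 0.1387]
orientation: [-179.9, -0.0, -63.6]
force: [0.4, 0.6, 0.4]
opening: 0.0217
gripper_force: 0.0
```

Call:
play_rows --pt "0 0 0 0 0 0" --pt "0 0 0 0 0 0" --pt "0 0 0 0 0 0" --pt "0 0 0 0 0 0"

```text
clock: 2.65
tool_pos: [0.6273, 0.0105, 0.1382]
orientation: [180.0, -0.0, -63.6]
force: [-4.8, -0.6, 6.0]
opening: 0.0117
gripper_force: 50.6
```

Gripped at 11.7 mm. Now I'll turn it 90° clockwise.

Call:
play_rows --pt "0 0 0 0 0 -0.0333" --pt "0 0 0 0 0 -0.0333" --pt "0 0 0 0 0 -0.0333" --pt "0 0 0 0 0 -0.0333" --pt "0 0 0 0 0 -0.0333" --pt "0 0 0 0 0 -0.0333" --pt "0 0 0 0 0 -0.0333" --pt "0 0 0 0 0 -0.0333"

```text
clock: 3.45
tool_pos: [0.6266, 0.0105, 0.1382]
orientation: [179.9, -0.1, -111.8]
force: [-7.0, -0.8, 8.8]
opening: 0.0118
gripper_force: 50.7
```

Call:
play_rows --pt "0 0 0 0 0 -0.0333" --pt "0 0 0 0 0 -0.0333" --pt "0 0 0 0 0 -0.0333" --pt "0 0 0 0 0 -0.0333" --pt "0 0 0 0 0 -0.0333" --pt "0 0 0 0 0 -0.0333" --pt "0 0 0 0 0 -0.0333" --pt "0 0 0 0 0 0" --pt "0 0 0 0 0 0"

```text
clock: 4.35
tool_pos: [0.6262, 0.0108, 0.1382]
orientation: [179.9, -0.1, -153.5]
force: [-9.5, 0.9, 8.3]
opening: 0.012
gripper_force: 50.7
```

Call:
play_rows --pt "0 0 0 0 0 0" --pt "0 0 0 0 0 0" --pt "0 0 0 0 0 0" --pt "0 0 0 0 0 0" --pt "0 0 0 0 0 0" --pt "0 0 0 0 0 0" --gripper 0.1

```text
clock: 4.95
tool_pos: [0.6279, 0.0109, 0.1372]
orientation: [180.0, -0.0, -153.5]
force: [-0.4, 0.0, -0.7]
opening: 0.0477
gripper_force: 0.0
```

Call:
play_rows --pt "0 0 0.0338 0 0 0" --pt "0 0 0.0338 0 0 0" --pt "0 0 0.0338 0 0 0" --pt "0 0 0.0338 0 0 0" --pt "0 0 0 0 0 0" --pt "0 0 0 0 0 0"

```text
clock: 5.55
tool_pos: [0.6281, 0.011, 0.2461]
orientation: [180.0, 0.1, -153.5]
force: [-0.4, -0.3, -0.4]
opening: 0.0484
gripper_force: 0.0
```

Call:
play_rows --pt "-0.0092 0.0156 0 0 0 0.0441" --pt "-0.0092 0.0156 0 0 0 0.0441" --pt "-0.0092 0.0156 0 0 0 0.0441" --pt "-0.0092 0.0156 0 0 0 0.0441" --pt "-0.0092 0.0156 0 0 0 0.0441" --pt "-0.0092 0.0156 0 0 0 0.0441" --pt "-0.0092 0.0156 0 0 0 0.0441" --pt "-0.0092 0.0156 0 0 0 0.0441" --pt "0 0 0 0 0 0" --pt "0 0 0 0 0 0"

```text
clock: 6.55
tool_pos: [0.5687, 0.1107, 0.2447]
orientation: [179.9, -0.0, -90.1]
force: [-0.0, 0.1, -0.2]
opening: 0.0484
gripper_force: 0.0
```

```bash
python3 look.py pics/w2.png
```

```text
[0.5687 0.1107 0.2447] [ 1.7992e+02 -4.0000e-02 -9.0090e+01]
red [ 134   33   63   44 1181] [165.  55.] ctr mm 627.6 11.0 size 43.5 12.7 ang 26.7 z 0.1433
blue [300 157  61  18 877] [329. 165.] ctr mm 515.6 85.4 size 42.3 12.5 ang 0.5 z 0.1435
grey [143 224  24  25 233] [157. 236.] ctr mm 645.7 138.2 size 11.8 18.3 ang -57.4 z 0.1427
```

Red now lies along the rim (26.7° against an ideal 26.5°). Next is blue, with the tool yawed to +0.5°.

Call:
play_rows --pt "-0.0055 -0.0027 0 0 0 0.0419" --pt "-0.0055 -0.0027 0 0 0 0.0419" --pt "-0.0055 -0.0027 0 0 0 0.0419" --pt "-0.0055 -0.0027 0 0 0 0.0419" --pt "-0.0055 -0.0027 0 0 0 0.0419" --pt "-0.0055 -0.0027 0 0 0 0.0419" --pt "-0.0055 -0.0027 0 0 0 0.0419" --pt "-0.0055 -0.0027 0 0 0 0.0419"

```text
clock: 7.4
tool_pos: [0.5338, 0.0926, 0.2451]
orientation: [180.0, 0.0, -29.5]
force: [0.1, -0.1, -0.5]
opening: 0.0482
gripper_force: 0.0
```

Call:
play_rows --pt "-0.0055 -0.0027 0 0 0 0.0419" --pt "-0.0055 -0.0027 0 0 0 0.0419" --pt "-0.0055 -0.0027 0 0 0 0.0419" --pt "-0.0055 -0.0027 0 0 0 0.0419" --pt "0 0 0 0 0 0" --pt "0 0 0 0 0 0"

```text
clock: 8.0
tool_pos: [0.5165, 0.0844, 0.2454]
orientation: [180.0, 0.0, 0.2]
force: [-0.8, 0.6, 0.6]
opening: 0.0484
gripper_force: 0.0
```

Call:
play_rows --pt "0 0 -0.0338 0 0 0" --pt "0 0 -0.0338 0 0 0" --pt "0 0 -0.0338 0 0 0" --pt "0 0 -0.0338 0 0 0" --pt "0 0 0 0 0 0" --pt "0 0 0 0 0 0"

```text
clock: 8.6
tool_pos: [0.5166, 0.0847, 0.1376]
orientation: [179.9, 0.0, 0.4]
force: [0.7, 0.8, -0.0]
opening: 0.0483
gripper_force: 0.0
```

Call:
play_rows --pt "0 0 0 0 0 0" --pt "0 0 0 0 0 0" --pt "0 0 0 0 0 0" --pt "0 0 0 0 0 0" --pt "0 0 0 0 0 0" --pt "0 0 0 0 0 0" --pt "0 0 0 0 0 0" --pt "0 0 0 0 0 0" --gripper -1

```text
clock: 9.4
tool_pos: [0.5167, 0.0854, 0.1382]
orientation: [-179.9, -0.1, 0.5]
force: [-2.5, 3.9, 6.0]
opening: 0.0119
gripper_force: 53.7
```

Call:
play_rows --pt "0 0 0 0 0 -0.0324" --pt "0 0 0 0 0 -0.0324" --pt "0 0 0 0 0 -0.0324" --pt "0 0 0 0 0 -0.0324" --pt "0 0 0 0 0 -0.0324" --pt "0 0 0 0 0 -0.0324" --pt "0 0 0 0 0 -0.0324" --pt "0 0 0 0 0 -0.0324"

```text
clock: 10.2
tool_pos: [0.5159, 0.0837, 0.1382]
orientation: [179.9, -0.1, -46.3]
force: [-2.4, -4.1, 9.3]
opening: 0.012
gripper_force: 53.8
```

Call:
play_rows --pt "0 0 0 0 0 -0.0324" --pt "0 0 0 0 0 -0.0324" --pt "0 0 0 0 0 -0.0324" --pt "0 0 0 0 0 -0.0324" --pt "0 0 0 0 0 -0.0324" --pt "0 0 0 0 0 -0.0324" --pt "0 0 0 0 0 -0.0324" --pt "0 0 0 0 0 -0.0324" --pt "0 0 0 0 0 0" --pt "0 0 0 0 0 0"

```text
clock: 11.2
tool_pos: [0.514, 0.0829, 0.1381]
orientation: [179.8, -0.2, -92.8]
force: [-11.0, -4.4, 16.6]
opening: 0.0112
gripper_force: 54.1
```

Call:
play_rows --pt "0 0 0 0 0 0" --pt "0 0 0 0 0 0" --pt "0 0 0 0 0 0" --pt "0 0 0 0 0 0" --pt "0 0 0 0 0 0" --pt "0 0 0 0 0 0" --gripper 0.1

```text
clock: 11.8
tool_pos: [0.5161, 0.0848, 0.1372]
orientation: [180.0, -0.0, -92.8]
force: [0.6, -0.1, -0.9]
opening: 0.0474
gripper_force: 0.0
```

Up, then back to the viewing pose.

Call:
play_rows --pt "0 0 0.0338 0 0 0" --pt "0 0 0.0338 0 0 0" --pt "0 0 0.0338 0 0 0" --pt "0 0 0.0338 0 0 0" --pt "0.033 0.016 0 0 0 0.008" --pt "0.033 0.016 0 0 0 0.008" --pt "0 0 0 0 0 0" --pt "0 0 0 0 0 0"

```text
clock: 12.6
tool_pos: [0.5689, 0.1105, 0.2447]
orientation: [179.9, -0.0, -89.9]
force: [-0.9, 0.0, 0.2]
opening: 0.0479
gripper_force: 0.0
```

```bash
python3 look.py pics/w3.png
```

```text
[0.5689 0.1105 0.2447] [ 1.7991e+02 -4.0000e-02 -8.9930e+01]
red [ 135   33   63   44 1187] [166.  55.] ctr mm 627.4 11.2 size 43.2 12.3 ang 26.7 z 0.1434
blue [320 136  21  60 816] [330. 165.] ctr mm 515.6 85.1 size 42.7 10.9 ang 86.6 z 0.1437
grey [144 224  24  25 235] [157. 236.] ctr mm 645.5 137.9 size 11.5 18.3 ang -57.3 z 0.1427
```

View pics/w3.png

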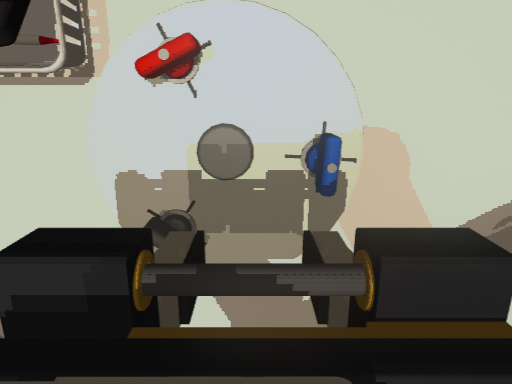

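The picture shows red at (166,55) and blue at (330,165), both along the rim, with blue at 86.6° against an ideal 87°. Grey is where it was, and the gripper is clear.

```bash
python3 -c "
from plant import *
print(close_job())"
```

```text
the job is handed in; nothing more can be done
None
```

I turned the red wing, then the blue, a quarter turn clockwise; both ended within about half a degree of lying along the rim, grey was left alone, and I handed the job in at about 13 s (no verdict was returned).

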